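Count a batch of metal samples and present the carrier

ROBOT

A 6-joint arm with a two-finger parallel gripper is mounted at the origin on the work surface. World frame = base frame: x ahead of the robot, y to its left, z up, the work surface at z = 0. Lengths are in m, angles in rad, forces in N, time in s.
With the tool pointing down it reaches from about 0.3 to 0.775 m from the base axis. Payload 14.6 kg.
Tool frame: the origin (TCP) lies at the very end of the fingers, on their centre line; the grasp point (between the pads) lies 19 mm behind it; z points along the fingers, x is the direction in which the jaws open and shut, and the axes are right-handed (so a half turn about z gives the same grasp; the last joint's range is limited). The gripper opens to 94 mm and grips with 3 to 60 N. Pads are 16 mm wide; open, the fingers measure 119 mm over their backs; the gripper's body (75 mm by 177 mm) begins 78 mm behind the grasp point.
Start: joints at [1.152, 0.3, 1.521, -0, 1.321, -0.067], TCP at [0.19, 0.516, 0.205] pointing down, gripper open.
Joint ranges: [-3.03, 3.03], [-0.79, 2.21], [0.23, 2.52], [-1.04, 4.18], [0, 3.07], [-2.55, 2.55]. Speed limits (rad/s): [2.22, 2.22, 2.57, 3.14, 3.14, 3.14].

INTERFACE

Orientations are given as [roll, pitch, yaw] about the fixed x, y, z axes, in that order (R = Rz(yaw) Ry(pitch) Rx(roll)).
In Python, from station import ctrl gives the robot as it stands.
- The arm moves only by the shell command python3 -m inch 'ROWS' [FORCE]. ROWS is JSON, one flat list of numbers, 7 for each row, row after row: the shift along the tool's x, y, z in cm, then the turn, a rotation vector about the tool's x, y, z in rad, then the opening, from 0 (shut) to 1 (fully open). In form: [tx, ty, tz, wx, wy, wz, claw, tx, ty, tz, wx, wy, wz, claw, ...]. A call has 1 to 20 rows; each row shifts and turns the commanded pose from where the row before left it, along the tool's axes as they then stand; what a row does not reach is not made up. A row lasts 1/8 s, in which the tool goes at most 62.5 mm and 10.7 degrees, less where a joint would pass 70% of its speed; a pose out of reach is approached as far as the arm can. A call is refused whole if a number of a shift passes 6.25 or a number of a turn 0.188, either way. A call with a gripper value outside its range is refused whole. The fingers move at their own pace and stop on an object; FORCE is the grip in N (left out, the last holds). Time passes only in rows, so rows that do not move let the fingers close. It gives the time, the measured TCP pose, the force and the opening at its end, in the units of the state.
- ctrl.get_obs(): the state, without advancing time (a new reading comes with each control period).
- ctrl.camera(name): name is "scene" or "top"; returns (picture, depth): 400x640x3 uint8, red, green, blue; 400x640 float32, m along the optical axis (not along the pixel's ray), 0 where there is no reading.
- ctrl.camera_params(name): a dict with "vertical_fov" (degrees; the focal length in pixels is half the picture's height over the tangent of half this angle, whatever the lens; pixels are square), "cx", "cy" (the principal point, pixels), "camera_from_world" (4x4, takes a point from world to camera coordinates). Camera axes: x right, y down, z forward; pixel columns grow to the right and rows downward; lengths in m; the calibration is good to about 2 mm. A picture is of the moment at which its call begins. camera_params takes no time and is no camera call.
- ctrl.hand_in(): hands the job in, once; it reports no verdict.
Trained networks look in the newest picture that a camera, given by its name, has taken for a name from the list of things; names that differ only in an ending like _2 or _b are one class to them, and where a whole thing is asked for, a point or a joint stands for the part that bears it (a point fixed in the world has none). Each returns a list of dicts, best first, with "score" (0 to 1); they miss things now and then, are a little off and sometimes report something else, mostly with a low value. They report only what shows in the picture. A call takes as long as a camera call. They do not tell look-alikes from the thing itself.
- ctrl.spot_in(camera, label): "bbox" ([centre column, centre row, width, height] in pixels, round what is visible of it).
- ctrl.place_of(camera, label): "centre" ([column, row] in pixels: a listed point, or the origin of a listed thing).
The state is a dict: "time_s": time; "qpos": joint angles; "joint_vel": joint speeds; "tau": joint torques, N m; "ee_pos": TCP position; "eef_rot": TCP orientation; "force": force on the tool from outside, world axes, zero at the start; "moment": the same for the moment, N m; "grip_width": finger opening in m.
Only numpy, scipy, OpenCV 4.12 (cv2) and the standard library are available. Lean on these libraries where they do the work, as an engineer would, in place of code of your own. Each camera call takes 0.05 s, during which the arm holds its last target. There are 200 camera calls.

TASK

Log the next batch on the bench tally counter: swing its sprung lever all the way to its stop and let it spring back. Then take the sample carrier by its handle, lift it out of the metal tray to at least 10 cm above where it stood, and finish still holding it there in the gripper, level and steady with both metal discs on it. Do not tip the carrier on the way or shift the other things on the bench and in the tray.

Things in the scene. Friction and masses are not known exactly. Their poses are not given: they have to be found in the camera images.
- tray: Open galvanised sheet-metal tray, fixed to the bench, 230 (its x) x 310 (its y) x 38 mm high, floor and walls 4 mm thick. Origin at the centre of its underside, z up. Bench height is z = 0. It may stand on the left or the right.
- carrier: Sample carrier lying loose on the tray floor: aluminium plate 150 (its x) x 100 (its y) x 5 mm with a rim standing 5 mm above the plate, and over its middle a black bridge handle running along its y. Origin at the centre of its underside, z up. About 0.22 to 0.45 kg without the discs, balanced about the handle's middle.
- carrier_grip (a point): Centre of the carrier's handle bar, 68 mm above the carrier's underside. The bar is 14 mm wide (carrier x), 82 mm long (carrier y) and 20 mm high (58 to 78 mm above the underside), on two legs at its ends (y = +/-37 mm). The space under and beside it is free above the discs, whose tops are 25 mm above the underside. Axes as the carrier's.
- disc_near_center (a point): Centre of an aluminium sample disc, 40 mm diameter, 20 mm high, 68 g, lying flat and loose on the carrier plate about 42 mm to the -x side of the handle (its centre 15 mm above the carrier's underside).
- disc_far_center (a point): Centre of the second, identical disc, about 42 mm to the +x side of the handle.
- counter: Bench tally counter, fixed: base plate 140 x 120 x 6 mm and grey housing 75 x 75 mm whose top is 46 mm above the bench. Origin on the bench under the lever's pivot, z up. Its lever lies above the housing and sticks out to the counter's own -x side. A thin steel stop post stands beside the lever's end position (its top is level with the lever bar, well below the knob's top).
- lever_pivot (a point): Point on the lever's vertical pivot axis at the height of the knob's middle, 73 mm above the bench. Axes as the counter's.
- lever_knob (a point): Middle of the upright black knob at the lever's end: 14 mm diameter, 36 mm high, from 55 to 91 mm above the bench, 70 mm from the pivot axis. Moves with the lever.
- counter_lever (a joint): Lever angle in rad: 0 at rest, 1.0 at its stop, growing counter-clockwise seen from above. At rest the knob lies 0.5 rad clockwise of the counter's own -x direction (at pivot + (-61, +34) mm in the counter's frame), at the stop 0.5 rad beyond it (-61, -34). A spring drives it back to 0; it takes about 1 N at the knob to start and 4 N at the stop.
- coupon: Bystander: drilled dark steel plate 90 x 40 x 8 mm lying in the tray beside the carrier. Origin at the centre of its underside.
- bottle: Bystander: white plastic bottle, 60 mm diameter, 140 mm high, standing on the bench. Origin at the centre of its underside.
- mouse: Bystander: black computer mouse 100 x 58 x 32 mm. Origin at the centre of its underside.
- fragment: Bystander: broken aluminium casting about 70 x 50 x 38 mm. Origin at the centre of its underside.
Things that resemble listed ones, but are neither listed nor needed, are in the scene too. What is meant by the counter is not pink, and is the smaller of those in its own colour.

How it is judged:
By the outcome, as a careful person would: the job done as asked, in the order asked, and still so for the second after the job is handed in, while the arm keeps its last pose, push and grip.
It also fails if it takes over 58 s, if anything falls off the work surface, if the arm or the gripper's body presses on something with over 40 N, if the wrist force passes 120 N, or if a joint passes its speed limit or range.

## Working session

There is one attempt and no reset: what is moved stays moved. The work goes in short steps, Python scripts to look and compute and a shell command to move; the robot and the scene stay as the last step left them, time stands still between calls to the robot, and variables do not carry over. Pictures are saved under pics/ and viewed, about 8 in all and at most 12, crops included, and the job is handed in when it is done.

```bash
mkdir -p pics
cat > h.py <<'E'
import numpy as np, cv2
from station import ctrl
from scipy.spatial.transform import Rotation as R
def shot(c,n=None):
    p,d=ctrl.camera(c)
    if n: cv2.imwrite(f'pics/{n}.png',p[:,:,::-1])
    return p,d
def par(c):
    q=ctrl.camera_params(c); f=200/np.tan(np.radians(q['vertical_fov'])/2)
    return f,q['cx'],q['cy'],np.array(q['camera_from_world'])
def at_z(c,u,v,z):
    f,cx,cy,T=par(c); W=np.linalg.inv(T); r=W[:3,:3]@np.array([(u-cx)/f,(v-cy)/f,1]); o=W[:3,3]
    return o+r*(z-o[2])/r[2]
def cloud(c,d):
    f,cx,cy,T=par(c); W=np.linalg.inv(T); v,u=np.mgrid[:d.shape[0],:d.shape[1]]
    P=np.stack([(u-cx)/f*d,(v-cy)/f*d,d],-1); return P@W[:3,:3].T+W[:3,3]
def pix(c,p):
    f,cx,cy,T=par(c); q=T[:3,:3]@np.array(p)+T[:3,3]; return q[:2]/q[2]*f+[cx,cy]
Z=dict(tray=0,carrier=.004,carrier_grip=.072,disc_near_center=.019,disc_far_center=.019,counter=0,lever_pivot=.073,lever_knob=.073,coupon=.004,bottle=0,mouse=0,fragment=0)
E
python3 - <<'E'
from h import *
np.set_printoptions(precision=3,suppress=True)
o=ctrl.get_obs(); print(o['time_s'],o['ee_pos'],o['eef_rot'])
for c in('scene','top'):
    shot(c,c+'0'); q=ctrl.camera_params(c); print(q)
    for l in Z:
        for r in ctrl.place_of(c,l)[:4]:
            if r['score']>.15: print(c,l,round(r['score'],2),np.round(r['centre']),at_z(c,*r['centre'],Z[l])[:2])
print(ctrl.get_obs()['time_s'])
E
```

```text
0.0 [0.189 0.516 0.205] [-3.141  0.001  1.219]
{'vertical_fov': 56.74671205106626, 'cx': 323.63070833589575, 'cy': 201.5599647331291, 'camera_from_world': array([[ 0.509,  0.86 , -0.018, -0.231],
       [ 0.635, -0.39 , -0.667, -0.335],
       [-0.581,  0.328, -0.745,  1.354],
       [ 0.   ,  0.   ,  0.   ,  1.   ]])}
scene tray 0.81 [408. 170.] [0.532 0.252]
scene carrier 0.63 [391. 180.] [0.542 0.18 ]
scene carrier 0.31 [342. 286.] [ 0.762 -0.131]
scene carrier_grip 0.77 [392. 160.] [0.531 0.182]
scene disc_near_center 0.47 [383. 166.] [0.494 0.186]
scene disc_far_center 0.67 [395. 181.] [0.563 0.177]
scene counter 0.81 [146. 241.] [ 0.384 -0.498]
scene counter 0.75 [250. 233.] [ 0.501 -0.255]
scene counter 0.56 [292. 178.] [ 0.378 -0.065]
scene lever_pivot 0.92 [245. 212.] [ 0.492 -0.25 ]
scene lever_pivot 0.8 [288. 156.] [ 0.358 -0.061]
scene lever_pivot 0.75 [131. 219.] [ 0.364 -0.502]
scene lever_knob 0.9 [126. 192.] [ 0.262 -0.495]
scene lever_knob 0.69 [288. 141.] [ 0.297 -0.032]
scene lever_knob 0.64 [243. 194.] [ 0.433 -0.232]
scene bottle 0.78 [390. 265.] [0.773 0.001]
sc
[... 540 characters left out ...]
p disc_near_center 0.46 [228. 219.] [0.489 0.188]
top disc_far_center 0.66 [238. 195.] [0.555 0.164]
top counter 0.85 [320. 271.] [ 0.355 -0.067]
top counter 0.7 [481. 266.] [ 0.38  -0.506]
top counter 0.65 [387. 226.] [ 0.483 -0.249]
top lever_pivot 0.76 [322. 268.] [ 0.365 -0.071]
top lever_pivot 0.73 [496. 262.] [ 0.389 -0.514]
top lever_pivot 0.68 [397. 219.] [ 0.494 -0.262]
top lever_knob 0.89 [495. 301.] [ 0.293 -0.507]
top lever_knob 0.55 [308. 296.] [ 0.293 -0.038]
top lever_knob 0.44 [386. 249.] [ 0.416 -0.233]
top coupon 0.89 [173. 208.] [0.518 0.345]
top bottle 0.77 [300. 125.] [ 0.77 -0.  ]
top mouse 0.89 [346. 126.] [ 0.768 -0.132]
top fragment 0.92 [253. 124.] [0.768 0.137]
1.3
```

View pics/scene0.png

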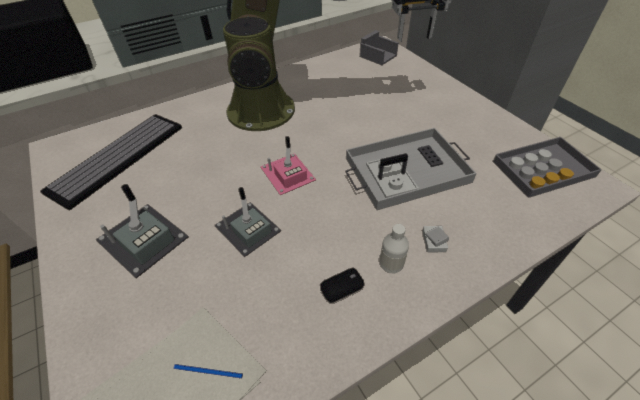

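View pics/top0.png

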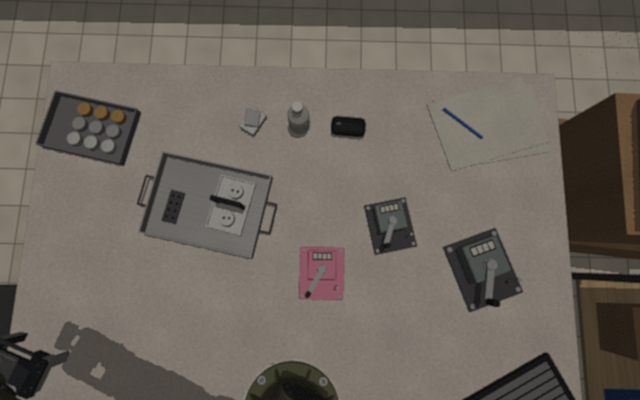

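The scene view shows three counters: pink (288,170), small grey (247,228) and large grey (143,238). The one I need is the small grey one, with its knob at top (386,249). The carrier handle is at scene (392,160) and top (227,203). Next I'll refine both with depth.

Run:
```python
from h import *
np.set_printoptions(precision=4,suppress=True)
for c in('scene','top'):
    p,d=shot(c); P=cloud(c,d); ok=d>0
    def sel(x,y,r,z0,z1): 
        m=ok&(np.hypot(P[...,0]-x,P[...,1]-y)<r)&(P[...,2]>z0)&(P[...,2]<z1); return P[m],p[m]
    # bench level
    print(c,'bench z',np.median(sel(.6,-.1,.05,-.05,.05)[0][:,2]))
    k,kc=sel(.427,-.232,.05,.062,.11); m=kc.max(1)<60
    print('knob n',m.sum(),k[m].mean(0) if m.any() else 0,k[m].min(0),k[m].max(0))
    k,kc=sel(.48,-.25,.06,.05,.075)
    print('lever',len(k),k.mean(0)); 
    a,_=sel(.53,.188,.07,.06,.1); x=a[:,:2]-a[:,:2].mean(0); w,v=np.linalg.eigh(x.T@x); t=x@v[:,1]
    top=a[a[:,2]>np.percentile(a[:,2],60)]
    print('handle',len(a),a.mean(0),'top',top.mean(0),top[:,2].max(),'yaw of bar',np.degrees(np.arctan2(v[1,1],v[0,1])),'ends',a[:,:2].mean(0)+v[:,1]*(t.min()+t.max())/2,np.ptp(t),np.ptp(x@v[:,0]))
    h,hc=sel(.493,-.256,.06,.035,.05)
    r=cv2.minAreaRect((h[:,:2]*1000).astype(np.float32)); print('housing',r,len(h))
    cv2.imwrite(f'pics/{c}1.png',cv2.resize((p[190:290,340:440] if c=='top' else p[170:260,200:300])[:,:,::-1],None,fx=5,fy=5,interpolation=2))
```

```text
scene bench z 0.00011443096944996345
knob n 42 [ 0.4317 -0.234   0.0799] [ 0.424  -0.2392  0.0625] [ 0.435  -0.2285  0.0919]
lever 170 [ 0.4669 -0.2474  0.0571]
handle 228 [0.5342 0.1834 0.0761] top [0.5328 0.1874 0.0824] 0.08534161215420255 yaw of bar 75.89159110990042 ends [0.5348 0.186 ] 0.08283840807229714 0.01750076998278115
housing ((497.3879089355469, -255.18783569335938), (97.4783935546875, 79.09111022949219), 13.608173370361328) 673
top bench z 0.0005425286913094407
knob n 29 [ 0.4253 -0.234   0.0875] [ 0.4201 -0.241   0.0652] [ 0.4302 -0.2289  0.0953]
lever 191 [ 0.4755 -0.249   0.0554]
handle 195 [0.53   0.1822 0.0807] top [0.5315 0.1855 0.084 ] 0.08750395157177882 yaw of bar 76.81936768959281 ends [0.5305 0.1842] 0.0830209393714362 0.01465332127279963
housing ((496.06427001953125, -254.21298217773438), (94.80438995361328, 75.1833267211914), 12.557801246643066) 672
```

View pics/top1.png

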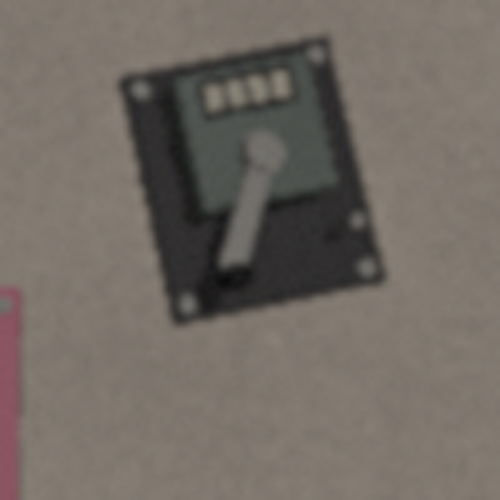

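The crop shows the small counter with its knob at about (235,275) and the stop post at about (357,220), so the push goes towards -y. That puts the knob near (0.4275,-0.2345), the pivot near (0.495,-0.254) and the counter yaw at about 0.22. I'll straddle the knob with the fingers.

```bash
python3 -m inch '[-3.1,2.4,0,0,0,0,0.6,-3.1,2.4,0,0,0,0,0.6,-3.1,2.4,0,0,0,0,0.6,-3.1,2.4,0,0,0,0,0.6,-3.1,2.4,0,0,0,0,0.6,-3.1,2.4,0,0,0,0,0.6,-3.1,2.4,0,0,0,0,0.6,-3.1,2.4,0,0,0,0,0.6,-3.1,2.4,0,0,0,0,0.6,-3.1,2.4,0,0,0,0,0.6,-3.1,2.4,0,0,0,0,0.6,-3.1,2.4,0,0,0,0,0.6,-3.1,2.4,0,0,0,0,0.6,-3.1,2.4,0,0,0,0,0.6,-3.1,2.4,0,0,0,0,0.6,-3.1,2.4,0,0,0,0,0.6,-3.1,2.4,0,0,0,0,0.6,-3.1,2.4,0,0,0,0,0.6,-3.1,2.4,0,0,0,0,0.6,-3.1,2.4,0,0,0,0,0.6]'
python3 -m inch '[0,0,0,0,0,-0.16,0.6,0,0,0,0,0,-0.16,0.6,0,0,0,0,0,-0.16,0.6,0,0,0,0,0,0,0.6,0,0,0,0,0,0,0.6]'
cat >> h.py <<'E'
def to(target,yaw=None):
    "tool-frame shift in cm to target from the measured pose; turn wz"
    o=ctrl.get_obs(); r=R.from_euler('xyz',o['eef_rot']); s=r.inv().apply(np.array(target)-o['ee_pos'])*100
    print('t',o['time_s'],'pos',np.round(o['ee_pos'],4),'rot',np.round(o['eef_rot'],3),'shift cm',np.round(s,2),'wz',None if yaw is None else round(o['eef_rot'][2]-yaw,3))
    print('F',np.round(o['force'],2),'w',round(o['grip_width'],4),'q6',round(o['qpos'][5],2))
E
python3 -c "
from h import *
to((.4275,-.2345,.072),1.7)"
```

```text
time_s: 3.9
ee_pos: [0.4267, -0.2325, 0.2055]
eef_rot: [3.141, 0.0, 1.219]
force: [1.0, 1.0, -0.0]
grip_width: 0.0563
time_s: 4.53
ee_pos: [0.4265, -0.2311, 0.2055]
eef_rot: [3.142, 0.0, 1.695]
force: [-0.5, 0.2, -0.6]
grip_width: 0.0563
t 4.525 pos [ 0.4265 -0.2311  0.2055] rot [3.142 0.    1.695] shift cm [-0.35  0.06 13.35] wz -0.005
F [-0.49  0.22 -0.64] w 0.0563 q6 -2.27
```

```bash
python3 -m inch '[-0.35,0.06,3,0,0,0,0.6,0,0,3,0,0,0,0.6,0,0,3,0,0,0,0.6,0,0,2.3,0,0,0,0.6,0,0,1,0,0,0,0.6,0,0,1,0,0,0,0.6,0,0,0,0,0,0,0.25,0,0,0,0,0,0,0.25,0,0,0,0,0,0,0.25]'
python3 - <<'E'
from h import *
to((.4275,-.2345,.072),1.7)
c=np.array([.4948,-.2538]); prev=None
o=ctrl.get_obs(); r=R.from_euler('xyz',o['eef_rot']); prev=o['ee_pos']
for a in np.arange(0,1.31,.1):
    t=np.pi-.28+a; p=np.array([*(c+.07*np.array([np.cos(t),np.sin(t)])),prev[2]])
    print(round(a,1),p.round(4),np.round(r.inv().apply(p-prev)*100,2)); prev=p
shot('scene'); p,d=shot('scene'); cv2.imwrite('pics/s2.png',cv2.resize(p[150:280,170:330,::-1],None,fx=4,fy=4,interpolation=2))
E
```

```text
time_s: 5.65
ee_pos: [0.4278, -0.2347, 0.073]
eef_rot: [3.141, 0.001, 1.699]
force: [0.8, -0.6, -0.7]
grip_width: 0.0298
t 5.65 pos [ 0.4278 -0.2347  0.073 ] rot [3.141e+00 1.000e-03 1.699e+00] shift cm [ 0.02 -0.02  0.1 ] wz -0.001
F [ 0.81 -0.55 -0.75] w 0.0298 q6 -2.28
0.0 [ 0.4275 -0.2345  0.073 ] [ 0.03 -0.02 -0.  ]
0.1 [ 0.4259 -0.2413  0.073 ] [-0.66 -0.25  0.  ]
0.2 [ 0.425  -0.2482  0.073 ] [-0.68 -0.18  0.  ]
0.3 [ 0.4248 -0.2552  0.073 ] [-0.69 -0.11  0.  ]
0.4 [ 0.4253 -0.2622  0.073 ] [-0.7  -0.04  0.  ]
0.5 [ 0.4265 -0.2691  0.073 ] [-0.7   0.03  0.  ]
0.6 [ 0.4284 -0.2758  0.073 ] [-0.69  0.1   0.  ]
0.7 [ 0.4309 -0.2823  0.073 ] [-0.68  0.17  0.  ]
0.8 [ 0.4341 -0.2886  0.073 ] [-0.66  0.23  0.  ]
0.9 [ 0.4378 -0.2945  0.073 ] [-0.63  0.3   0.  ]
1.0 [ 0.4422 -0.3     0.073 ] [-0.6   0.36  0.  ]
1.1 [ 0.447 -0.305  0.073] [-0.56  0.42  0.  ]
1.2 [ 0.4524 -0.3095  0.073 ] [-0.52  0.47  0.  ]
1.3 [ 0.4582 -0.3134  0.073 ] [-0.47  0.52  0.  ]
```

View pics/s2.png

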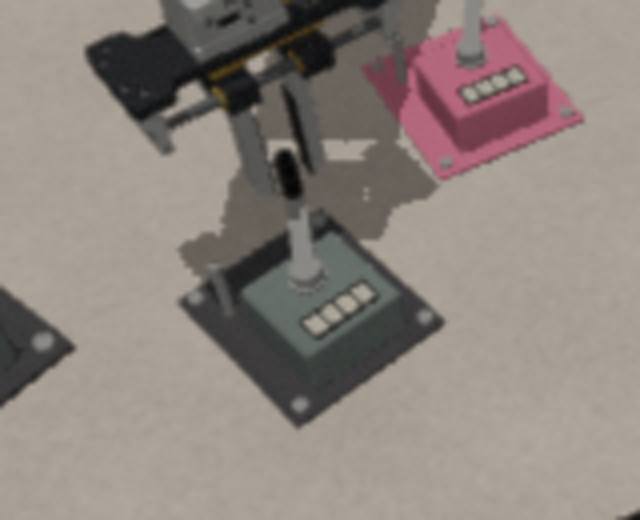

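The crop shows the black knob at (288,170) between the two fingers, with the stop post at (222,290). I'll sweep along the arc, one row per 0.1 rad.

```bash
python3 -m inch '[-0.66,-0.25,0,0,0,0,0.25,-0.68,-0.18,0,0,0,0,0.25,-0.69,-0.11,0,0,0,0,0.25,-0.7,-0.04,0,0,0,0,0.25,-0.7,0.03,0,0,0,0,0.25,-0.69,0.1,0,0,0,0,0.25,-0.68,0.17,0,0,0,0,0.25,-0.66,0.23,0,0,0,0,0.25,-0.63,0.3,0,0,0,0,0.25,-0.6,0.36,0,0,0,0,0.25,0,0,0,0,0,0,0.25]'
python3 - <<'E'
from h import *
to((.4422,-.30,.073),1.7)
p,d=shot('scene'); cv2.imwrite('pics/s3.png',cv2.resize(p[150:280,170:330,::-1],None,fx=4,fy=4,interpolation=2))
E
```

```text
time_s: 7.12
ee_pos: [0.4424, -0.3003, 0.0724]
eef_rot: [3.141, 0.0, 1.699]
force: [-2.0, 2.7, 1.5]
grip_width: 0.0233
t 7.125 pos [ 0.4424 -0.3003  0.0724] rot [3.141 0.    1.699] shift cm [ 0.04 -0.02 -0.06] wz -0.001
F [-2.04  2.74  1.5 ] w 0.0233 q6 -2.36
```

View pics/s3.png

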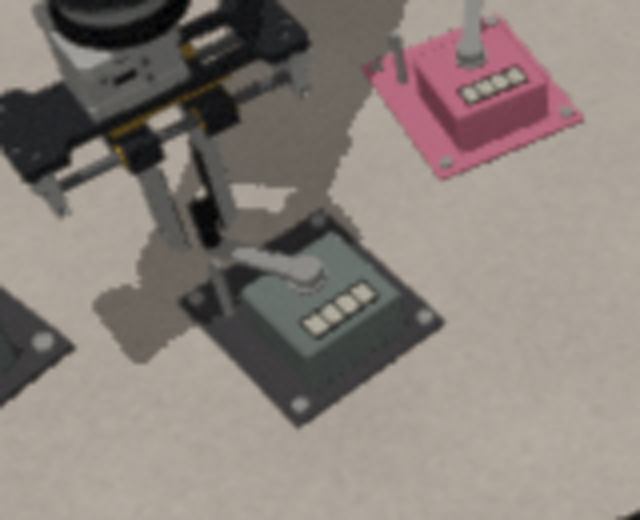

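The crop shows the lever almost at the post, with the knob at (207,215) and the post at (222,295), and a spring force of about 3 N. I'll keep pushing in small steps until the force rises.

```bash
python3 -m inch '[-0.16,0.11,0,0,0,0,0.25,-0.16,0.11,0,0,0,0,0.25,0,0,0,0,0,0,0.25]'; python3 -m inch '[-0.12,0.09,0,0,0,0,0.25,0,0,0,0,0,0,0.25]'; python3 -m inch '[-0.12,0.09,0,0,0,0,0.25,0,0,0,0,0,0,0.25]'
```

```text
time_s: 7.55
ee_pos: [0.4448, -0.303, 0.0724]
eef_rot: [-3.142, -0.0, 1.699]
force: [-2.3, 2.6, 0.6]
grip_width: 0.0235
time_s: 7.8
ee_pos: [0.4456, -0.3038, 0.0724]
eef_rot: [-3.141, -0.001, 1.699]
force: [-3.8, 5.9, 0.4]
grip_width: 0.0235
time_s: 8.05
ee_pos: [0.4462, -0.3042, 0.0722]
eef_rot: [-3.14, -0.003, 1.699]
force: [-6.3, 8.7, 4.2]
grip_width: 0.0234
```

The force rises steeply to 11 N, well above the 4 N spring, so the lever is on its stop. I'll press 1 mm more, let it follow back along the arc, open and lift.

```bash
python3 -m inch '[-0.08,0.06,0,0,0,0,0.25,0,0,0,0,0,0,0.25]'; python3 -m inch '[0.64,-0.46,0,0,0,0,0.25,0.6,-0.36,0,0,0,0,0.25,0.63,-0.3,0,0,0,0,0.25,0.66,-0.23,0,0,0,0,0.25,0.68,-0.17,0,0,0,0,0.25,0.69,-0.1,0,0,0,0,0.25,0.7,-0.03,0,0,0,0,0.25,0.7,0.04,0,0,0,0,0.25,0.69,0.11,0,0,0,0,0.25,0.68,0.18,0,0,0,0,0.25,0.66,0.25,0,0,0,0,0.25,0,0,0,0,0,0,0.6,0,0,0,0,0,0,0.6,0,0,0,0,0,0,0.6,0,0,-3,0,0,0,0.6,0,0,-4,0,0,0,0.6,0,0,-5,0,0,0,0.6,0,0,0,0,0,0,0.6]'
python3 - <<'E'
from h import *
np.set_printoptions(precision=4,suppress=True)
p,d=shot('scene'); P=cloud('scene',d)
for r in ctrl.place_of('scene','lever_knob')[:4]: print(r, at_z('scene',*r['centre'],.073))
m=(d>0)&(np.hypot(P[...,0]-.45,P[...,1]+.25)<.09)&(P[...,2]>.062)&(P[...,2]<.1)&(p.max(2)<60)
print(m.sum(),P[m].mean(0))
to((.533,.186,.18),-.24)
E
```

```text
time_s: 8.3
ee_pos: [0.4466, -0.3045, 0.0721]
eef_rot: [-3.139, -0.004, 1.699]
force: [-9.0, 12.8, 6.1]
grip_width: 0.0237
time_s: 10.55
ee_pos: [0.4286, -0.2354, 0.1958]
eef_rot: [3.137, 0.004, 1.699]
force: [0.4, 0.0, -1.7]
grip_width: 0.0566
{'centre': [128.4, 193.3], 'score': 0.6} [ 0.269  -0.4908  0.073 ]
{'centre': [242.9, 192.9], 'score': 0.53} [ 0.4278 -0.23    0.073 ]
{'centre': [284.6, 143.8], 'score': 0.45} [ 0.3048 -0.0457  0.073 ]
53 [ 0.4306 -0.2339  0.0803]
t 10.65 pos [ 0.4274 -0.2345  0.192 ] rot [-3.142 -0.     1.699] shift cm [40.36 15.85  1.2 ] wz 1.939
F [-0.12 -0.13 -0.08] w 0.0562 q6 -2.28
```

The knob is back at rest, at (0.428,-0.23), the same as before. Next I'll turn and move over the carrier.

```bash
python3 -m inch '[0,0,0,0,0,0.176,0.6,0,0,0,0,0,0.176,0.6,0,0,0,0,0,0.176,0.6,0,0,0,0,0,0.176,0.6,0,0,0,0,0,0.176,0.6,0,0,0,0,0,0.176,0.6,0,0,0,0,0,0.176,0.6,0,0,0,0,0,0.176,0.6,0,0,0,0,0,0.176,0.6,0,0,0,0,0,0.176,0.6,0,0,0,0,0,0.179,0.6]'
python3 -m inch '[0.03,-4.33,0,0,0,0,0.6,0.03,-4.33,0,0,0,0,0.6,0.03,-4.33,0,0,0,0,0.6,0.03,-4.33,0,0,0,0,0.6,0.03,-4.33,0,0,0,0,0.6,0.03,-4.33,0,0,0,0,0.6,0.03,-4.33,0,0,0,0,0.6,0.03,-4.33,0,0,0,0,0.6,0.03,-4.33,0,0,0,0,0.6,0.03,-4.33,0,0,0,0,0.6,0,0,0,0,0,0,0.6,0,0,0,0,0,0,0.6]'
python3 - <<'E'
from h import *
np.set_printoptions(precision=4,suppress=True)
to((.533,.186,.053),-.237)
for c in('scene','top'):
    p,d=shot(c); P=cloud(c,d); m=(d>0)&(np.hypot(P[...,0]-.53,P[...,1]-.188)<.07)&(P[...,2]>.06)&(P[...,2]<.095)
    a=P[m]; print(c,len(a),a.mean(0) if len(a) else 0)
    for l in('carrier_grip','disc_near_center','disc_far_center'):
        for r in ctrl.place_of(c,l)[:1]: print(l,r,at_z(c,*r['centre'],Z[l]+.0))
    u,v=pix(c,(.53,.186,.05)).astype(int); cv2.imwrite(f'pics/{c}4.png',cv2.resize(p[max(0,v-75):v+75,u-90:u+90,::-1],None,fx=4,fy=4,interpolation=2))
E
```

```text
time_s: 12.02
ee_pos: [0.4269, -0.2343, 0.1907]
eef_rot: [-3.141, 0.003, -0.246]
force: [0.0, -0.5, -0.1]
grip_width: 0.0564
time_s: 13.52
ee_pos: [0.5329, 0.1848, 0.1911]
eef_rot: [3.14, 0.002, -0.24]
force: [-1.0, -0.6, -0.3]
grip_width: 0.0565
t 13.525 pos [0.5329 0.1848 0.1911] rot [ 3.14   0.002 -0.24 ] shift cm [ 0.01 -0.13 13.81] wz -0.003
F [-0.95 -0.56 -0.34] w 0.0565 q6 0.51
scene 229 [0.5342 0.1833 0.0761]
carrier_grip {'centre': [394.4, 156.6], 'score': 0.71} [0.5221 0.1973 0.072 ]
disc_near_center {'centre': [383.5, 165.1], 'score': 0.61} [0.4909 0.1886 0.019 ]
disc_far_center {'centre': [393.9, 179.2], 'score': 0.57} [0.5552 0.1779 0.019 ]
top 150 [0.528  0.1732 0.0802]
disc_near_center {'centre': [226.2, 217.3], 'score': 0.47} [0.4932 0.1928 0.019 ]
disc_far_center {'centre': [239.8, 191.5], 'score': 0.43} [0.5655 0.16   0.019 ]
```

View pics/scene4.png

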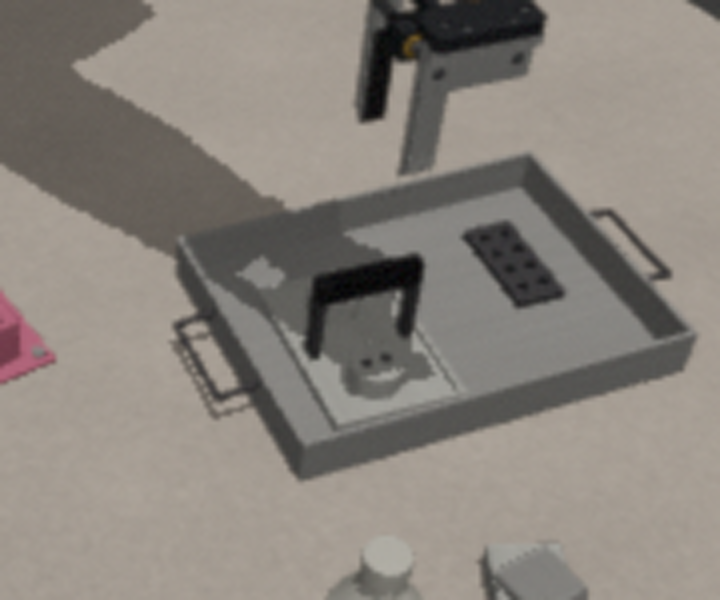

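The crop shows the bridge handle at (365,280) standing free, with the fingers above it. I'll descend over the bar and close.

```bash
python3 -m inch '[0,-0.1,3,0,0,0,0.6,0,0,3,0,0,0,0.6,0,0,3,0,0,0,0.6,0,0,2.5,0,0,0,0.6,0,0,1.3,0,0,0,0.6,0,0,0.9,0,0,0,0.6,0,0,0,0,0,0,0.6]' ; python3 -m inch '[0,0,0,0,0,0,0.3,0,0,0,0,0,0,0.25,0,0,0,0,0,0,0.2,0,0,0,0,0,0,0.15,0,0,0,0,0,0,0.1,0,0,0,0,0,0,0.05,0,0,0,0,0,0,0.05,0,0,0,0,0,0,0.05]' 40
python3 -c "
from h import *
to((.533,.186,.053),-.237)"
```

```text
time_s: 14.8
ee_pos: [0.5337, 0.1863, 0.0555]
eef_rot: [3.142, 0.0, -0.24]
force: [-0.6, 0.3, 0.8]
grip_width: 0.0565
time_s: 15.8
ee_pos: [0.5336, 0.1864, 0.0555]
eef_rot: [-3.142, 0.0, -0.24]
force: [-3.6, 0.5, 4.0]
grip_width: 0.0133
t 15.8 pos [0.5336 0.1864 0.0555] rot [-3.142  0.    -0.24 ] shift cm [-0.05  0.05  0.25] wz -0.003
F [-3.62  0.51  4.04] w 0.0133 q6 0.51
```

```bash
python3 -m inch '[0,0,0,0,0,0,0,0,0,-0.2,0,0,0,0,0,0,-0.3,0,0,0,0,0,0,-0.5,0,0,0,0,0,0,-0.5,0,0,0,0,0,0,-0.5,0,0,0,0,0,0,-0.5,0,0,0,0,0,0,0,0,0,0,0,0,0,0,0,0,0,0]' 45
python3 - <<'E'
from h import *
to((.533,.186,.18)); print(ctrl.get_obs()['moment'])
p,d=shot('scene'); u,v=pix('scene',(.53,.186,.05)).astype(int); cv2.imwrite('pics/s5.png',cv2.resize(p[v-60:v+60,u-70:u+70,::-1],None,fx=5,fy=5,interpolation=2))
E
```

```text
time_s: 16.92
ee_pos: [0.5335, 0.1863, 0.0803]
eef_rot: [3.141, 0.0, -0.24]
force: [-0.1, 0.2, -3.4]
grip_width: 0.0137
t 16.925 pos [0.5335 0.1863 0.0803] rot [ 3.141  0.    -0.24 ] shift cm [-0.04  0.04 -9.97] wz None
F [-0.05  0.24 -3.42] w 0.0137 q6 0.51
[-0.09565925  0.03074237 -0.02221966]
```

View pics/s5.png

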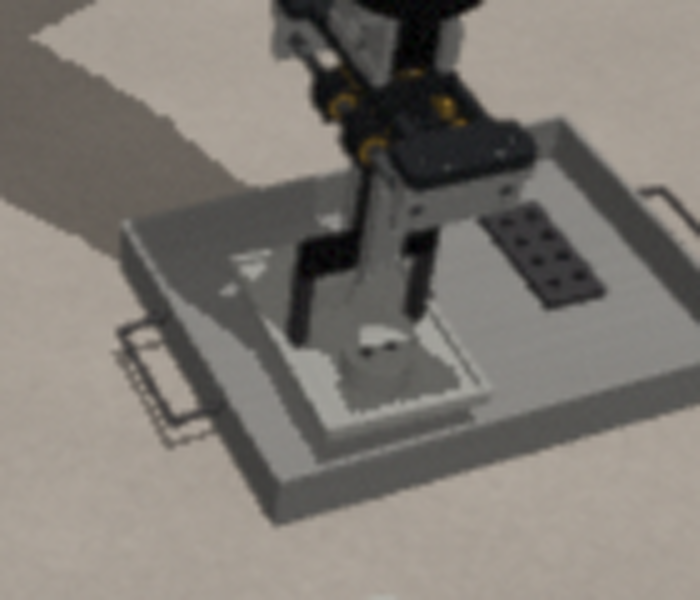

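The crop shows the carrier clear of the tray floor and level, with the disc on it at (378,365). The 3.4 N load fits the carrier with both discs. I'll lift another 10.5 cm smoothly.

```bash
python3 -m inch '[0,0,-0.3,0,0,0,0,0,0,-0.6,0,0,0,0,0,0,-0.9,0,0,0,0,0,0,-1,0,0,0,0,0,0,-1,0,0,0,0,0,0,-1,0,0,0,0,0,0,-1,0,0,0,0,0,0,-1,0,0,0,0,0,0,-1,0,0,0,0,0,0,-1,0,0,0,0,0,0,-0.9,0,0,0,0,0,0,-0.5,0,0,0,0,0,0,-0.3,0,0,0,0,0,0,0,0,0,0,0,0,0,0,0,0,0,0,0,0,0,0,0,0,0,0,0,0,0,0,0,0]'
python3 - <<'E'
from h import *
np.set_printoptions(precision=4,suppress=True)
to((.533,.186,.18)); o=ctrl.get_obs(); print(o['moment'],o['joint_vel'])
out=[]
for c in('scene','top'):
    p,d=shot(c); P=cloud(c,d); u,v=pix(c,(.53,.186,.15)).astype(int)
    m=(d>0)&(abs(P[...,0]-.533)<.1)&(abs(P[...,1]-.186)<.1)&(P[...,2]>.125)&(P[...,2]<.155)&(p.min(2)>60)
    a=P[m]; A=np.c_[a[:,:2]-a[:,:2].mean(0),np.ones(len(a))]
    for _ in range(5):
        s=np.linalg.lstsq(A,a[:,2],rcond=None)[0]; k=abs(A@s-a[:,2])<.004; A,a=A[k],a[k]
    print(c,len(a),'plane slope deg',np.degrees(s[:2]),'z',s[2])
    for l in('disc_near_center','disc_far_center'): print(l,ctrl.place_of(c,l)[:2])
    for l in('coupon','bottle','mouse','fragment'):
        print(l,[(round(r['score'],2),at_z(c,*r['centre'],Z[l])[:2]) for r in ctrl.place_of(c,l)[:1]])
    out.append(cv2.resize(p[max(0,v-60):max(0,v-60)+130,u-60:u+70,::-1],(395,395),interpolation=2))
cv2.imwrite('pics/f6.png',np.hstack(out))
E
```

```text
time_s: 19.1
ee_pos: [0.5336, 0.1863, 0.1853]
eef_rot: [3.141, 0.0, -0.24]
force: [0.4, 1.1, -3.7]
grip_width: 0.0139
t 19.1 pos [0.5336 0.1863 0.1853] rot [ 3.141  0.    -0.24 ] shift cm [-0.05  0.05  0.53] wz None
F [ 0.38  1.06 -3.72] w 0.0139 q6 0.51
[-0.1025  0.0418  0.0078] [ 0.0013  0.0009  0.0006 -0.0006  0.0005  0.0004]
scene 824 plane slope deg [ 0.4381 -0.4135] z 0.1396700464641325
disc_near_center [{'centre': [411.1, 171.4], 'score': 0.65}, {'centre': [391.3, 132.3], 'score': 0.46}]
disc_far_center [{'centre': [402.2, 148.7], 'score': 0.56}]
coupon [(0.46, array([0.5296, 0.3433]))]
bottle [(0.63, array([0.7692, 0.0086]))]
mouse [(0.8, array([ 0.7639, -0.1374]))]
fragment [(0.78, array([0.7694, 0.1364]))]
top 766 plane slope deg [ 0.1008 -0.7941] z 0.1397863980964668
disc_near_center []
disc_far_center [{'centre': [223.5, 184.4], 'score': 0.59}]
coupon []
bottle [(0.88, array([0.7528, 0.0053]))]
mouse [(0.76, array([ 0.7696, -0.1294]))]
fragment [(0.94, array([0.7722, 0.1459]))]
```

View pics/f6.png

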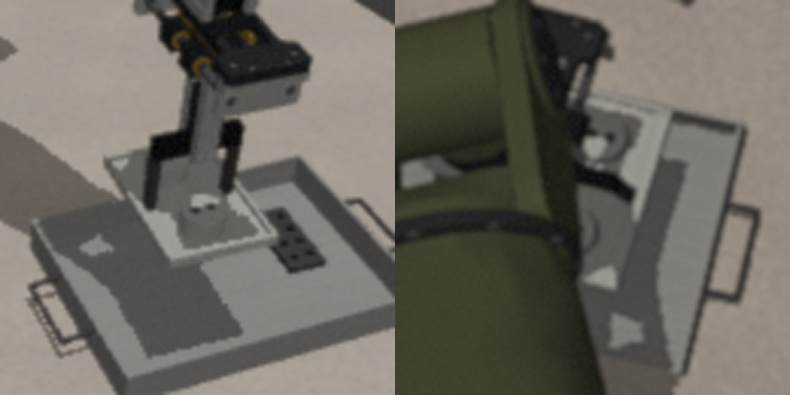

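The picture shows the carrier about 13 cm up and level. The far disc is at (203,210) on the left, and both discs show on the plate in the top view at (600,140) and (585,230). Handing in.

```bash
python3 -c "
from station import ctrl
print(ctrl.hand_in()); print(ctrl.get_obs()['time_s'],ctrl.get_obs()['ee_pos'],ctrl.get_obs()['grip_width'])"
```

```text
the job is handed in; nothing more can be done
None
the job is handed in; nothing more can be done
```

The job is done and handed in, at roughly 20 s on the clock. No verdict was reported.

- **Counter:** I swung the small grey counter's lever to its stop. The force rose steeply to about 16 N, against 4 N of spring. I then let it follow back, and the knob measured at its rest position again.
- **Carrier:** I took it by the handle with a 45 N grip and lifted it 13 cm (tool height 0.0555 to 0.1853 m). The plate fit shows it level to about 0.8°. The joints were still and the load was 3.7 N.
- **Discs:** Both show on the plate in the last top view. The detector disagreed a little, missing the near disc in that view because the arm partly hides it.
- **Other things:** The mouse and fragment stayed where they were, within about 1 cm of detector noise. The top camera put the bottle 1.7 cm off, but the scene camera put it 1 cm or less off, and the arm never went near it. The coupon was seen only by the scene camera, about 1 cm from where the top camera first had it, and nothing came near it.

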